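# Purge and uncap a seed jar whose thread hand is unknown

### The job

Open the seed jar clamped in the bench stand. First turn the purge controller's knob until its pointer points squarely at the steel rider clip on the scale, and leave it there; then loosen the jar's cap, which may have a left-hand or a right-hand thread (try it both ways, without forcing it), and lift it off. Finish while still holding the cap in the gripper, upright and still, straight above its jar and about 10 cm higher than where it sat, and leave everything else on the table where it is.

Things in the scene. Friction and masses are not known exactly. Their poses are not given: they have to be found in the camera images.
- purge_knob (a joint): Angle of the purge knob, rad, growing anticlockwise seen from above, without end stops; light friction (0.04 N m), stays where it is left. It is a black bar-grip knob (bar 42 mm long, 14 mm wide, upright, its top 92.5 mm above the table) on a white round scale (104 mm across) with black ticks, on top of a grey box (150 x 130 x 48 mm high over all, fixed to the table).
- knob_grip (a point): Point on the knob's vertical turning axis, in the middle of the bar grip, 80 mm above the table (32 mm above the scale, 12.5 mm below the bar's top). Its x axis lies along the bar towards the pointer.
- pointer_tip (a point): Tip of the knob's thin pointer, 37 mm from the knob's axis; it turns with the knob, at the scale, in line with the bar. A white line on the bar's top runs from the axis towards the pointer.
- rider_tip (a point): Inner end of the small steel rider clip (16 x 6 x 5 mm) on the rim of the scale, 40 mm from the knob's axis; fixed. The pointer starts 0.5 to 1.5 rad clockwise of it (seen from above). The pointer is set when it lies in line with the clip, within about 6 degrees.
- jar: The glass seed jar (92 mm across, brown seeds inside) clamped by four jaws on a grey round plate (140 mm across), fixed to the table. Origin: centre of the plate's underside, on the table; z up along the jar's axis. A steel neck (36 mm across, its top at 126 mm height) with locking lugs carries the cap.
- cap: The jar's plain aluminium cap, about 0.18 kg, 63 mm high: a round skirt 68 mm wide and 29 mm high with a flat top, and on it a ribbed round grip 42 mm across, 34 mm high. Origin: centre of the skirt's underside, 103 mm above the table while seated; z up. A dark line on its top marks its x axis. It does not rise by itself as it turns.
- cap_grip (a point): Point on the cap's axis in its round grip, 155 mm above the table while seated (11 mm below the grip's top, 23 mm above the skirt's flat top). The round grip may slip in the fingers when the cap is at a stop; this does no harm.
- neck_top (a point): Centre of the jar's neck top, 126 mm high. The quick thread under the cap is hidden and its hand changes: turned the wrong way the cap stops hard after 5 to 18 degrees and stays held down (about 1.5 mm play); turned the right way it goes easily, is loose from about 42 degrees past its seated position, meets an end stop at about 68, and anywhere between lifts straight off.
- clip_jar_a: Bystander: glass jar with clip lid, 72 mm across, 107 mm high. Origin under its centre.
- clip_jar_b: Bystander: glass jar with clip lid, 66 mm across, 92 mm high. Origin under its centre.
- seed_tray: Bystander: grey open tray 110 x 150 x 28 mm. Origin under its centre.
- bowl: Bystander: steel bowl, 100 mm across, 40 mm high. Origin under its centre.
- scoop: Bystander: steel spoon, 150 mm long, lying flat along its x axis. Origin under its middle.
- label_roll: Bystander: paper roll, 56 mm across, 30 mm high, standing on end. Origin under its centre.
- tin: Bystander: closed can, 68 mm across, 75 mm high. Origin under its centre.
Things that resemble listed ones, but are neither listed nor needed, are in the scene too. What is shaped like the part that bears purge_knob but yellow is not meant. Leave any orange look-alike of the cap alone.

How it is judged:
On the way, in this order (a step that is already met when the one before it is completed fails the run):
1. the knob's pointer stands at the rider clip (horizontal distance between pointer_tip and rider_tip below 0.0055 m), for 0.3 s.
2. the cap is off the jar's neck (z of cap in the frame of jar above 0.133 m and contact force between cap and jar below 0.05 N and horizontal distance between pointer_tip and rider_tip below 0.0055 m), for 0.2 s.
At the end, for the whole second after the job is handed in: The pointer still lies in line with the rider clip (tips within 5.5 mm of each other, about 7 degrees), and the fingers hold the cap still and upright (within 17 degrees), 60 to 200 mm above its seat, within 50 mm of the jar's axis and touching the jar nowhere (horizontal distance between pointer_tip and rider_tip below 0.0055 m and z of cap in the frame of jar between 0.163 and 0.303 m and contact force between cap and jar below 0.05 N and horizontal distance between cap and jar below 0.05 m and angle between cap's own z axis and vertical below 0.3 rad and contact force between the fingers and cap above 1 N and linear speed of cap below 0.03 m/s); the arm keeps its last pose, push and grip.
It fails at once if a bystander was pushed more than 25 mm (distance of any of clip_jar_a, clip_jar_b, seed_tray, bowl, scoop, label_roll, tin from where it was at the start of the episode above 0.025 m).
It also fails if it takes over 64 s, if anything falls off the work surface, if the arm or the gripper's body presses on something with over 40 N, if the wrist force passes 120 N, or if a joint passes its speed limit or range.

### The arm

A 6-joint arm with a two-finger parallel gripper is mounted at the origin on the work surface. World frame = base frame: x ahead of the robot, y to its left, z up, the work surface at z = 0. Lengths are in m, angles in rad, forces in N, time in s.
With the tool pointing down it reaches from about 0.3 to 0.775 m from the base axis. Payload 14.6 kg.
Tool frame: the origin (TCP) lies on the centre line of the jaws, within the pads' length; the fingertips stand 19 mm ahead of it and the grasp point (between the pads) is the TCP; y points along the fingers, x is the direction in which the jaws open and shut, and the axes are right-handed (so a half turn about y gives the same grasp; the last joint's range is limited). The gripper opens to 94 mm and grips with 3 to 60 N. Pads are 16 mm wide; open, the fingers measure 119 mm over their backs; the gripper's body (75 mm by 177 mm) begins 78 mm behind the grasp point.
Start: joints at [-1.319, 0.3, 1.521, -0, 1.321, -0.067], TCP at [0.172, -0.522, 0.224] pointing down, gripper open.
Joint ranges: [-3.03, 3.03], [-0.79, 2.21], [0.23, 2.52], [-1.04, 4.18], [0, 3.07], [-2.55, 2.55]. Speed limits (rad/s): [2.22, 2.22, 2.57, 3.14, 3.14, 3.14].

### API

Orientations are given as [roll, pitch, yaw] about the fixed x, y, z axes, in that order (R = Rz(yaw) Ry(pitch) Rx(roll)).
In Python, from station import ctrl, optics gives the robot as it stands.
- The arm moves only by the tool jog_arm, never from a script. Its argument "targets" is a list of rows, each a list of 3 entries, a list of its own where there are three numbers: the finger opening in cm, from 0 to 9.4, then the shift along the tool's x, y, z in cm, then the turn about the tool's y in rad. A call has 1 to 10 rows; each row is the pose to reach, as a shift and turn from the pose commanded when the call began, along the tool's axes at that moment; what a row does not reach only later rows make up. A row lasts 1/10 s, in which the tool goes at most 50 mm and 8.59 degrees, less where a joint would pass 70% of its speed; a pose out of reach is approached as far as the arm can. A call with a gripper value outside its range is refused whole. The fingers move at their own pace and stop on an object; "grip_force" is the grip in N (left out, the last holds). Time passes only in rows, so rows that repeat a pose let the fingers close. It gives the time, the measured TCP pose, the force and the opening at its end, in the units of the state.
- ctrl.get_obs(): the state, without advancing time (a new reading comes with each control period).
- optics.camera(name): name is "scene" or "top" or "wrist"; returns a dict with "img" (400x640x3 uint8, red, green, blue), "range_z" (400x640 float32, m along the optical axis (not along the pixel's ray), 0 where there is no reading), "camera_matrix" (3x3 intrinsics, pixels), "k1" (the pictures are not rectified: a ray, as slopes to the right and down, at radius r is drawn at 1 + k1 r^2 times it, then the intrinsics apply), "world_to_cam" (4x4, takes a point from world to camera coordinates); the wrist camera has in their place "mount" (4x4, takes a point from camera to tool coordinates, whose origin is the TCP and whose axes are the tool frame's). Camera axes: x right, y up, looking along -z (the intrinsics and any distortion apply to the point x, -y, -z); pixel columns grow to the right and rows downward; lengths in m; the calibration is good to about 2 mm. A picture is of the moment at which its call begins: read the wrist's pose just before it.
- ctrl.hand_in(): hands the job in, once; it reports no verdict.
The state is a dict: "time_s": time; "qpos": joint angles; "joint_vel": joint speeds; "tau": joint torques, N m; "ee_pos": TCP position; "eef_rot": TCP orientation; "force": force on the tool from outside, world axes, zero at the start; "moment": the same for the moment, N m; "grip_width": finger opening in m.
Only numpy, scipy, OpenCV 4.12 (cv2) and the standard library are available. Lean on these libraries where they do the work, as an engineer would, in place of code of your own. Each camera call takes 0.05 s, during which the arm holds its last target. There are 200 camera calls.

## Working session

There is one attempt and no reset: what is moved stays moved. The work goes in short steps, Python scripts to look and compute and a tool call to move; the robot and the scene stay as the last step left them, time stands still between calls to the robot, and variables do not carry over. Pictures are saved under pics/ and viewed, about 8 in all and at most 12, crops included, and the job is handed in when it is done.

Besides the shell and the picture viewer there is one more tool, called in YAML: its name, and indented under it one key for each argument. jog_arm: Moves the arm, as the interface text tells. Its arguments: {"type":"object","properties":{"targets":{"type":"array","items":{"type":"array"}},"grip_force":{"type":"number"}},"required":["targets"]}

```bash
ls; mkdir -p pics
cat > h.py <<'E'
import numpy as np, cv2
from scipy.spatial.transform import Rotation as R
from station import ctrl, optics
def cap(name):
    o=ctrl.get_obs(); c=optics.camera(name)
    if name=='wrist':
        T=np.eye(4); T[:3,:3]=R.from_euler('xyz',o['eef_rot']).as_matrix(); T[:3,3]=o['ee_pos']
        c['c2w']=T@c['mount']
    else: c['c2w']=np.linalg.inv(c['world_to_cam'])
    return c
def ray(c,uv):
    uv=np.float64(uv).reshape(-1,1,2)
    p=cv2.undistortPoints(uv,c['camera_matrix'],np.array([c['k1'],0,0,0.]))[:,0]
    d=np.c_[p[:,0],-p[:,1],-np.ones(len(p))]
    return c['c2w'][:3,3], d@c['c2w'][:3,:3].T
def plane(c,uv,z):
    o,d=ray(c,uv); return o+d*((z-o[2])/d[:,2])[:,None]
def depth(c,uv):
    o,d=ray(c,uv); u=np.int32(np.round(uv)).reshape(-1,2)
    return o+d*c['range_z'][u[:,1],u[:,0]][:,None]
def save(c,n,crop=None,s=1):
    im=c['img'][:,:,::-1]
    if crop: x0,y0,x1,y1=crop; im=im[y0:y1,x0:x1]
    cv2.imwrite('pics/'+n+'.png',cv2.resize(im,None,fx=s,fy=s,interpolation=cv2.INTER_CUBIC))
E
python3 - <<'E'
from h import *
import pickle
o=ctrl.get_obs(); print(o)
a=cap('top');b=cap('scene'); pickle.dump((a,b),open('ts.pkl','wb'))
save(a,'top');save(b,'scene')
print(a['c2w'],b['c2w'],a['camera_matrix'],a['k1'])
E
```

```text
pics
{'time_s': 0.0, 'qpos': array([-1.31860121e+00,  3.00450357e-01,  1.52159163e+00, -1.24026546e-05,
        1.32070302e+00, -6.65723310e-02]), 'joint_vel': array([ 0.00064852, -0.0015499 ,  0.00016809, -0.00051108,  0.00048091,
       -0.00183824]), 'tau': array([ 4.41792190e-04, -5.31808448e+01, -3.52732301e+01,  7.09131989e-02,
        2.44293694e-02, -1.08625734e-04]), 'ee_pos': array([ 0.17231514, -0.52205025,  0.22389324]), 'eef_rot': array([-1.57073166e+00,  1.15059517e-03, -1.25202577e+00]), 'force': array([-0.22986707,  0.76829865,  0.89116538]), 'moment': array([-0.00795618, -0.00933755,  0.03165405]), 'grip_width': 0.0941738149535614}
[[ 0.01184577  0.99738712 -0.07126434  0.4115193 ]
 [-0.99988309  0.01250423  0.00880057  0.01279642]
 [ 0.00966868  0.07115176  0.99741864  1.30727937]
 [ 0.          0.          0.          1.        ]] [[ 0.33630745 -0.63580113  0.6947332   1.1666346 ]
 [ 0.94169881  0.2348959  -0.24088851 -0.25378583]
 [-0.01003279  0.73524203  0.6777304   0.75463643]
 [ 0.          0.          0.          1.        ]] [[402.81279063   0.         317.5970706 ]
 [  0.         402.81279063 201.12783874]
 [  0.           0.           1.        ]] 0.025031280511223847
```

View pics/top.png

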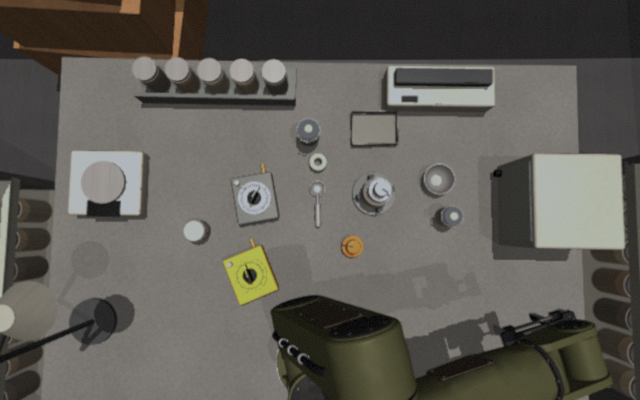

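View pics/scene.png

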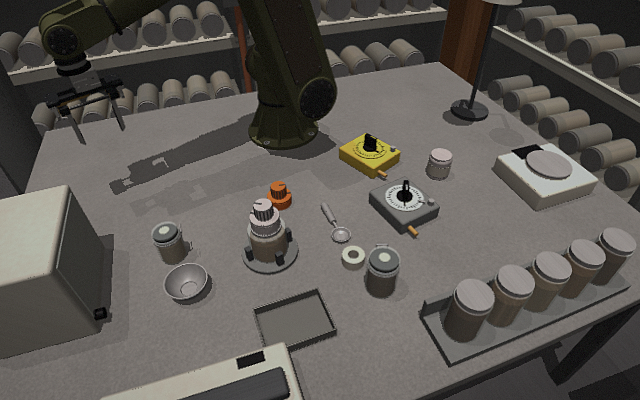

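The grey controller is at top (254,198) and scene (404,200). The yellow one at top (250,275) is the decoy. The aluminium cap on the clamped jar is at top (378,190) and scene (264,212), and the orange cap at top (352,246) is its look-alike. I'll measure from both views and check an enlarged crop.

Run:
```python
from h import *
import pickle
a,b=pickle.load(open('ts.pkl','rb'))
A=cv2.resize(a['img'][165:230,225:285],(600,600*65//60),interpolation=cv2.INTER_CUBIC)[:600]
B=cv2.resize(b['img'][160:240,360:450],(600,533),interpolation=cv2.INTER_CUBIC)
im=np.zeros((600,800,3),np.uint8)
im[:430,:400]=cv2.resize(a['img'][165:230,225:285],(400,430),interpolation=cv2.INTER_CUBIC)
im[:430,400:]=cv2.resize(a['img'][165:230,345:405],(400,430),interpolation=cv2.INTER_CUBIC)
cv2.imwrite('pics/crop1.png',im[:430,:,::-1])
# white scale blob in each view, onto plane z=.048
for c,box,n in((a,(235,175,275,220),'top'),(b,(380,180,428,215),'scene')):
    x0,y0,x1,y1=box; g=c['img'][y0:y1,x0:x1]
    m=((g.min(2)>150)).astype(np.uint8)
    cs,_=cv2.findContours(m,0,2); k=max(cs,key=cv2.contourArea).reshape(-1,2)+[x0,y0]
    hull=cv2.convexHull(k.astype(np.int32))[:,0]
    P=plane(c,hull,.048); (ctr,r)=cv2.minEnclosingCircle(np.float32(P[:,:2])); print(n,'scale',ctr,r,depth(c,[[hull[:,0].min()+3,hull[:,1].mean()]]))
# cap: depth points
for c,box in((a,(345,165,405,225)),(b,(235,190,300,270)),(a,(235,175,275,220)),(b,(380,175,428,215))):
    x0,y0,x1,y1=box; u=np.stack(np.meshgrid(np.arange(x0,x1),np.arange(y0,y1)),-1).reshape(-1,2)
    u=u[c['range_z'][u[:,1],u[:,0]]>0]; P=depth(c,u)
    for lo,hi in((.155,.18),(.12,.14),(.075,.1),(.04,.055)):
        q=P[(P[:,2]>lo)&(P[:,2]<hi)]
        if len(q)>3: print(box,lo,len(q),q.min(0).round(3),q.max(0).round(3),np.median(q,0).round(3))
```

```text
top scale (0.5109710097312927, 0.2010991871356964) 0.05235108360648155 [[0.51405193 0.24207862 0.04473439]]
scene scale (0.5118343830108643, 0.20151391625404358) 0.053023092448711395 [[0.50057132 0.15820085 0.04810245]]
(345, 165, 405, 225) 0.155 174 [ 0.51  -0.198  0.156] [ 0.551 -0.158  0.171] [ 0.53  -0.178  0.165]
(345, 165, 405, 225) 0.12 235 [ 0.498 -0.21   0.121] [ 0.564 -0.145  0.14 ] [ 0.525 -0.171  0.131]
(345, 165, 405, 225) 0.075 267 [ 0.486 -0.224  0.075] [ 0.575 -0.134  0.1  ] [ 0.517 -0.161  0.09 ]
(345, 165, 405, 225) 0.04 99 [ 0.473 -0.237  0.04 ] [ 0.589 -0.119  0.055] [ 0.519 -0.165  0.048]
(235, 190, 300, 270) 0.155 251 [ 0.512 -0.201  0.155] [ 0.555 -0.158  0.169] [ 0.538 -0.18   0.165]
(235, 190, 300, 270) 0.12 370 [ 0.508 -0.213  0.12 ] [ 0.568 -0.146  0.14 ] [ 0.552 -0.184  0.131]
(235, 190, 300, 270) 0.075 521 [ 0.505 -0.226  0.075] [ 0.581 -0.134  0.1  ] [ 0.564 -0.185  0.091]
(235, 190, 300, 270) 0.04 334 [ 0.362 -0.24   0.04 ] [ 0.593 -0.088  0.055] [ 0.561 -0.17   0.049]
(235, 175, 275, 220) 0.075 71 [0.49  0.187 0.075] [0.527 0.215 0.096] [0.508 0.201 0.091]
(235, 175, 275, 220) 0.04 1510 [0.443 0.137 0.04 ] [0.583 0.263 0.055] [0.508 0.197 0.046]
(380, 175, 428, 215) 0.075 73 [0.492 0.187 0.075] [0.533 0.212 0.096] [0.518 0.197 0.091]
(380, 175, 428, 215) 0.04 1233 [0.429 0.133 0.04 ] [0.583 0.264 0.055] [0.521 0.194 0.046]
```

View pics/crop1.png

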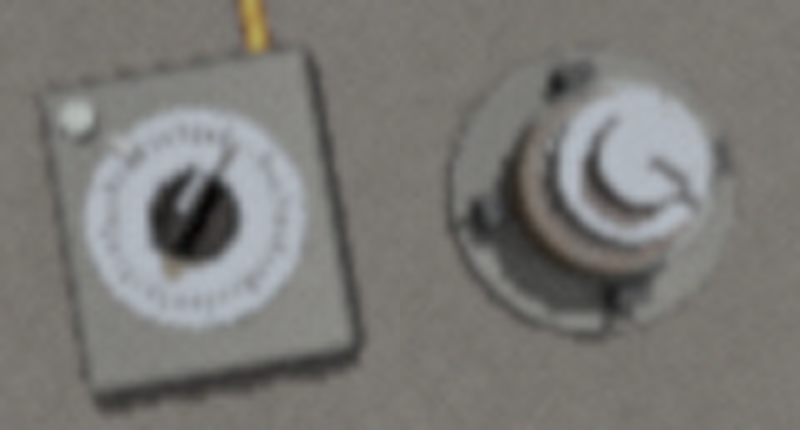

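```bash
cat >> h.py <<'E'
def go(p,yaw=None):
    "print the shift (cm, tool axes) and turn to reach TCP p, yaw"
    o=ctrl.get_obs(); M=R.from_euler('xyz',o['eef_rot']).as_matrix()
    y0=np.arctan2(M[1,0],M[0,0])
    print('at',o['ee_pos'].round(4),'yaw',y0.round(3),'-> shift cm',(M.T@(np.array(p)-o['ee_pos'])*100).round(2),'turn',None if yaw is None else round(-(yaw-y0),3))
E
python3 - <<'E'
from h import *
w=cap('wrist'); print(w['mount'].round(3)); go([.45,.16,.25],1.1)
E
```

```text
[[ 1.    -0.001 -0.    -0.001]
 [-0.     0.252 -0.968 -0.16 ]
 [ 0.001  0.968  0.252  0.073]
 [ 0.     0.     0.     1.   ]]
at [ 0.1723 -0.5221  0.224 ] yaw -1.252 -> shift cm [-56.07  -2.55  47.75] turn -2.352
```

jog_arm:
  targets:
    - [9.4,[-5,0,4.5],-0.14]
    - [9.4,[-10,0,9],-0.29]
    - [9.4,[-15,0,13.5],-0.44]
    - [9.4,[-20,0,18],-0.58]
    - [9.4,[-25,0,22.5],-0.73]
    - [9.4,[-30,0,27],-0.88]
    - [9.4,[-35,0,31.5],-1.02]
    - [9.4,[-40,0,36],-1.17]
    - [9.4,[-45,0,41],-1.32]
    - [9.4,[-50,0,46],-1.47]

```text
time_s: 1.15
ee_pos: [0.3759, -0.0634, 0.2247]
eef_rot: [-1.571, -0.001, 0.224]
force: [0.6, -1.4, -0.2]
grip_width: 0.0937
```

Run:
```python
from h import *
go([.511,.201,.22],1.1)
```

```text
at [ 0.3759 -0.0634  0.2247] yaw 0.224 -> shift cm [19.05  0.47 22.78] turn -0.876
```

jog_arm:
  targets:
    - [9.4,[3,0,3.5],-0.14]
    - [9.4,[6,0,7],-0.29]
    - [9.4,[9,0,10.5],-0.44]
    - [9.4,[12,0.2,14],-0.58]
    - [9.4,[15,0.4,18],-0.73]
    - [9.4,[18,0.5,21.5],-0.88]
    - [9.4,[19,0.5,22.8],-0.88]
    - [9.4,[19,0.5,22.8],-0.88]
    - [9.4,[19,0.5,22.8],-0.88]

```text
time_s: 2.05
ee_pos: [0.5115, 0.1978, 0.2191]
eef_rot: [-1.57, 0.001, 1.098]
force: [-0.5, -0.4, -0.1]
grip_width: 0.0941
```

Run:
```python
from h import *
import pickle
w=cap('wrist'); pickle.dump(w,open('w1.pkl','wb')); go([.511,.201,.22],1.1); save(w,'w1')
```

```text
at [0.5115 0.1974 0.2194] yaw 1.097 -> shift cm [ 0.3  -0.06  0.21] turn -0.003
```

View pics/w1.png

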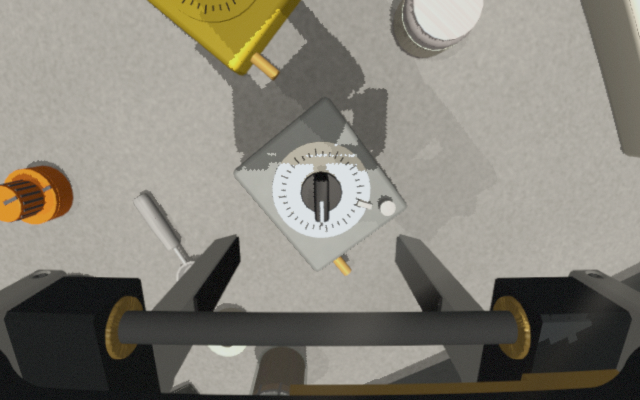

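The wrist view shows the knob at (321,195). The bar runs vertically with its white line pointing down to a pointer near (322,230), and the steel rider is near (363,203). I'll enlarge it.

Run:
```python
from h import *
import pickle
w=pickle.load(open('w1.pkl','rb')); save(w,'w1c',(262,135,392,245),6)
x0,y0,x1,y1=265,165,380,245
g=w['img'][y0:y1,x0:x1]
m=(g.min(2)>195).astype(np.uint8); cs,_=cv2.findContours(m,0,2); h=cv2.convexHull(max(cs,key=cv2.contourArea))[:,0]+[x0,y0]
P=plane(w,h,.048); print(cv2.minEnclosingCircle(np.float32(P[:,:2])))
u=np.stack(np.meshgrid(np.arange(290,350),np.arange(160,225)),-1).reshape(-1,2);D=depth(w,u);q=D[(D[:,2]>.086)&(D[:,2]<.1)]; print(len(q),np.median(q,0),q.mean(0))
r=cv2.minAreaRect(np.float32(q[:,:2])); print(r)
```

```text
((0.5118298530578613, 0.20481854677200317), 0.054101645946502686)
635 [0.50823982 0.20426792 0.09254536] [0.5084908  0.2042163  0.09244799]
((0.5091738104820251, 0.20369188487529755), (0.013143138960003853, 0.041155360639095306), 63.398014068603516)
```

View pics/w1c.png

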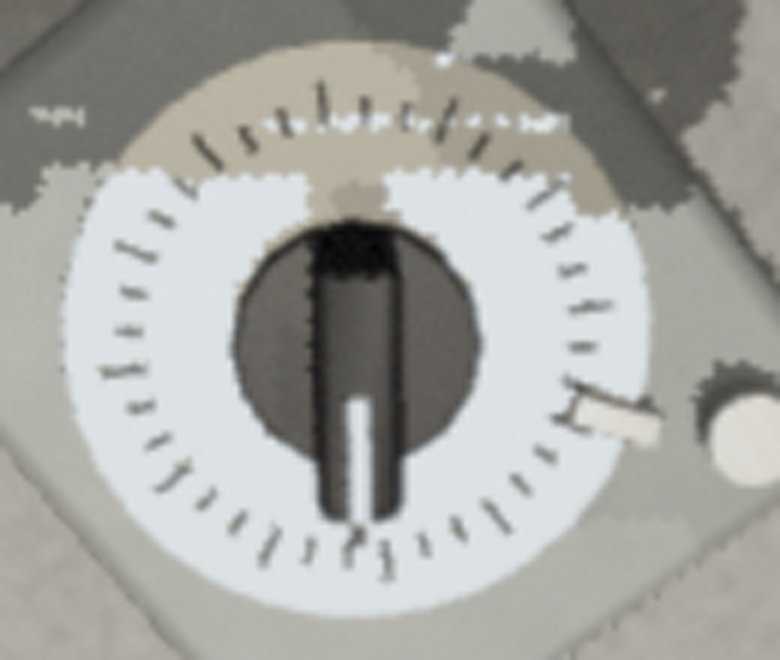

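Run:
```python
from h import *
import pickle
w=pickle.load(open('w1.pkl','rb'))
e=np.float64([[65,320],[650,320],[358,40],[358,617],[115,170],[560,560],[150,530],[620,205]])/6+[262,135]
P=plane(w,e,.048); 
A=np.c_[2*P[:,:2],np.ones(8)]; s=np.linalg.lstsq(A,(P[:,:2]**2).sum(1),rcond=None)[0]; c=s[:2]; print('scale fit',c,np.sqrt(s[2]+c@c))
p=plane(w,np.float64([[357,548]])/6+[262,135],.05)[0]; r=plane(w,np.float64([[578,405],[657,432]])/6+[262,135],.0525)
b=plane(w,np.float64([[357,400],[360,515]])/6+[262,135],.0925)
f=lambda v:np.arctan2(v[1],v[0])
print('ptr',p,np.linalg.norm(p[:2]-c),f(p[:2]-c)); print('line',b,f(b[1]-b[0]),np.linalg.norm((b[1]-b[0])[:2]))
for q in r: print('rider',q,np.linalg.norm(q[:2]-c),f(q[:2]-c))
print(f(r[1]-r[0]))
c=np.array([.5095,.2035]); print(f(p[:2]-c),f(r[0][:2]-c),f(r[1][:2]-c))
go([.510,.2035,.08])
```

```text
scale fit [0.51164782 0.20429198] 0.05225631379184073
ptr [0.54468556 0.1867951  0.05      ] 0.037384926826119505 -0.48704851376675573
line [[0.51057649 0.20351648 0.0925    ]
 [0.52736319 0.19553373 0.0925    ]] -0.44388848764577193 0.01858809967499445
rider [0.5380587  0.23380046 0.0525    ] 0.03960157918929084 0.8407356658587376
rider [0.54888747 0.24417855 0.0525    ] 0.05456857701774739 0.819704046465092
0.7641497898802413
-0.4432572013385406 0.8149815650981402 0.8015220029948015
at [0.5115 0.1974 0.2194] yaw 1.097 -> shift cm [ 0.48 13.94  0.41] turn None
```

jog_arm:
  targets:
    - [4,[0.5,3,0.3],0]
    - [4,[0.5,6,0.3],0]
    - [4,[0.5,9,0.3],-0.01]
    - [4,[0.5,11,0.3],-0.01]
    - [4,[0.5,13,0.3],-0.01]
    - [4,[0.5,13.9,0.3],-0.01]
    - [4,[0.5,13.9,0.3],-0.01]
  grip_force: 15

```text
time_s: 2.8
ee_pos: [0.511, 0.2031, 0.08]
eef_rot: [-1.57, 0.001, 1.107]
force: [0.9, 0.1, 0.9]
grip_width: 0.0421
```

jog_arm:
  targets:
    - [1,[0,0,0],0]
    - [1,[0,0,0],0]
    - [1,[0,0,0],0]
    - [1,[0,0,0],0]
    - [1,[0,0,0],0]

```text
time_s: 3.3
ee_pos: [0.5109, 0.2024, 0.0812]
eef_rot: [-1.571, 0.004, 1.108]
force: [-8.5, -15.3, 13.2]
grip_width: 0.0137
```

jog_arm:
  targets:
    - [1,[-0.1,0,0],-0.14]
    - [1,[-0.1,0,0],-0.28]
    - [1,[-0.1,0,0],-0.42]
    - [1,[-0.1,0,0],-0.56]
    - [1,[-0.1,0,0],-0.7]
    - [1,[-0.1,0,0],-0.84]
    - [1,[-0.1,0,0],-0.98]
    - [1,[-0.1,0,0],-1.12]
    - [1,[-0.1,0,0],-1.26]
    - [1,[-0.1,0,0],-1.29]

```text
time_s: 4.3
ee_pos: [0.5106, 0.2034, 0.0812]
eef_rot: [-1.571, -0.001, 2.403]
force: [-6.7, -0.4, 7.4]
grip_width: 0.0138
```

Run:
```python
from h import *
import pickle
w=cap('wrist'); pickle.dump(w,open('w2.pkl','wb')); go([.511,.204,.2]); save(w,'w2',(170,60,470,290),2.6)
a=cap('top');
o=ctrl.get_obs();print(o['force'],o['moment'],o['grip_width'])
```

```text
at [0.5106 0.2034 0.0812] yaw 2.402 -> shift cm [  0.02 -11.88  -0.07] turn None
[-5.36995749 -0.48494362  7.56578031] [0.19788906 1.15398365 0.04130117] 0.013915786749354403
```

View pics/w2.png

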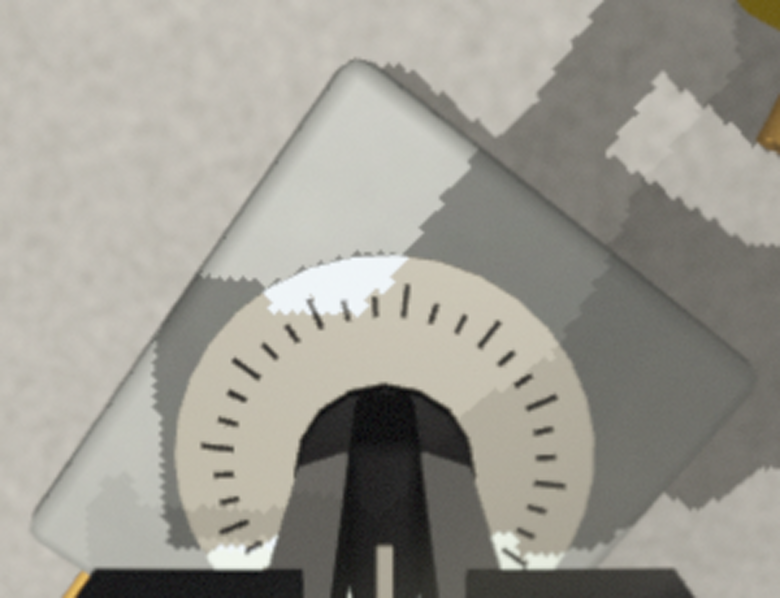

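The rider is hidden behind the gripper in this view. I'll release, lift and look.

jog_arm:
  targets:
    - [4,[0,0,0],0]
    - [4,[0,0,0],0]
    - [4,[0,0,0],0]
    - [4,[0,-3,0],0]
    - [4,[0,-7,0],0]
    - [4,[0,-11,0],0]
    - [4,[0,-14,0],0]
    - [4,[0,-14,0],0]
    - [4,[0,-14,0],0]

```text
time_s: 5.3
ee_pos: [0.511, 0.2031, 0.2204]
eef_rot: [-1.571, 0.0, 2.398]
force: [0.1, -0.1, -0.4]
grip_width: 0.0395
```

Run:
```python
from h import *
import pickle
w=cap('wrist'); pickle.dump(w,open('w3.pkl','wb')); go([.511,.204,.08]); save(w,'w3',(262,135,392,245),6)
```

```text
at [0.5107 0.203  0.2195] yaw 2.398 -> shift cm [ 0.03 13.95 -0.11] turn None
```

View pics/w3.png

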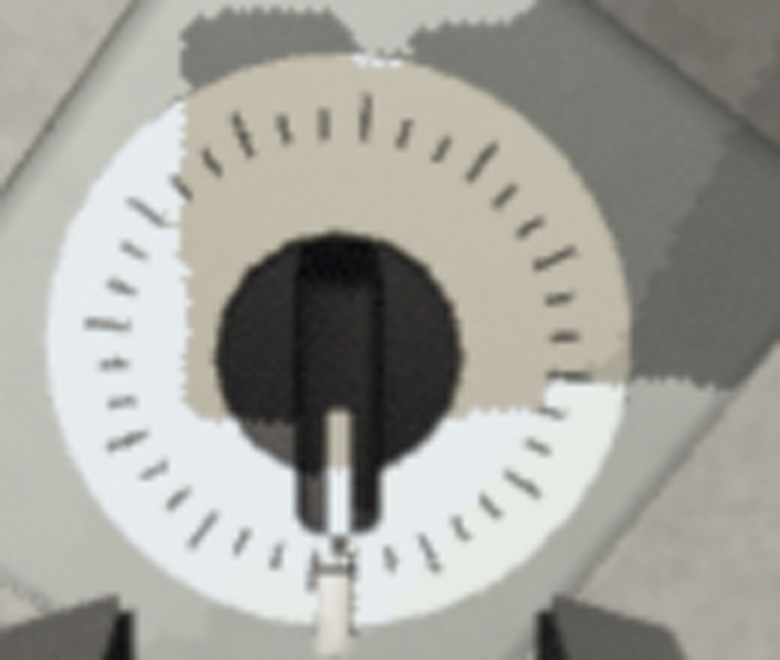

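The pointer tip at crop (339,550) lies in line with the rider's inner end at (335,575), less than 1 mm off sideways. Next is the jar.

Run:
```python
from h import *
import pickle
w=pickle.load(open('w3.pkl','rb'))
p=plane(w,np.float64([[339,550],[335,573]])/6+[262,135],.0515);print('tips',p,np.linalg.norm(p[0]-p[1]))
go([.531,-.179,.26],0.9)
```

```text
tips [[0.53416967 0.23120124 0.0515    ]
 [0.53767357 0.23394657 0.0515    ]] 0.0044513074823673395
at [0.5107 0.203  0.2195] yaw 2.398 -> shift cm [-27.36  -4.04  26.75] turn 1.498
```

jog_arm:
  targets:
    - [9.4,[-3,-1,3],0.14]
    - [9.4,[-6,-2,6],0.28]
    - [9.4,[-9,-3,9],0.43]
    - [9.4,[-12,-4,12],0.58]
    - [9.4,[-15,-4,15],0.72]
    - [9.4,[-18,-4,18],0.87]
    - [9.4,[-21,-4,21],1.02]
    - [9.4,[-24,-4,24],1.16]
    - [9.4,[-27.4,-4,26.8],1.31]
    - [9.4,[-27.4,-4,26.8],1.45]

```text
time_s: 6.35
ee_pos: [0.5307, -0.1837, 0.2582]
eef_rot: [-1.568, 0.001, 0.938]
force: [0.4, 1.4, 0.9]
grip_width: 0.0937
```

jog_arm:
  targets:
    - [9.4,[0,0,0],0.05]
    - [9.4,[0,0,0],0.05]

```text
time_s: 6.55
ee_pos: [0.5309, -0.1798, 0.2588]
eef_rot: [-1.568, 0.001, 0.897]
force: [-1.2, 0.0, 0.5]
grip_width: 0.094
```

Run:
```python
from h import *
import pickle
w=cap('wrist'); pickle.dump(w,open('w4.pkl','wb')); go([.531,-.179,.155],.9); save(w,'w4')
H,W=w['range_z'].shape
u=np.stack(np.meshgrid(np.arange(150,500),np.arange(0,300)),-1).reshape(-1,2);u=u[w['range_z'][u[:,1],u[:,0]]>0];D=depth(w,u)
D=D[np.hypot(D[:,0]-.531,D[:,1]+.179)<.08]
for lo,hi in((.158,.175),(.126,.137)):
    q=D[(D[:,2]>lo)&(D[:,2]<hi)]; print(len(q),np.median(q[:,2]),cv2.minEnclosingCircle(np.float32(q[:,:2])))
```

```text
at [ 0.531  -0.1796  0.2591] yaw 0.899 -> shift cm [5.000e-02 1.041e+01 1.000e-02] turn -0.001
1973 0.166197749974276 ((0.531790018081665, -0.17709781229496002), 0.02207847684621811)
1850 0.13228682765470853 ((0.5317774415016174, -0.1771947145462036), 0.03412621095776558)
```

View pics/w4.png

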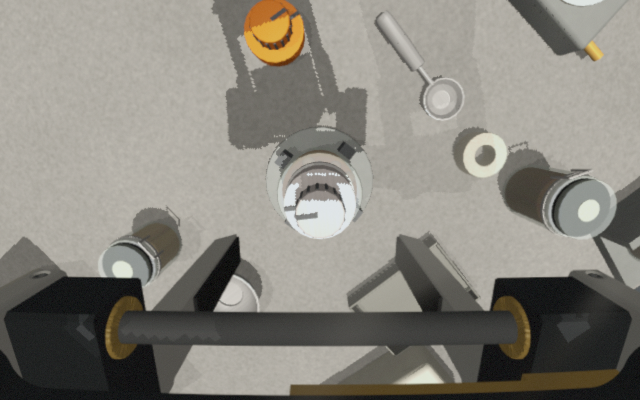

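The aluminium cap is at pixel (320,212), centred between the fingers, with its top at 0.166 m as expected. The orange look-alike at (275,30) is well clear.

jog_arm:
  targets:
    - [7,[0.2,3,0.1],0]
    - [7,[0.2,6,0.1],0]
    - [7,[0.2,8,0.1],0]
    - [7,[0.2,9.5,0.1],0]
    - [7,[0.2,10.4,0.1],0]
    - [7,[0.2,10.4,0.1],0]
    - [7,[0.2,10.4,0.1],0]
  grip_force: 20

```text
time_s: 7.3
ee_pos: [0.5319, -0.1774, 0.1569]
eef_rot: [-1.571, -0.0, 0.899]
force: [0.1, -0.3, 0.7]
grip_width: 0.0699
```

jog_arm:
  targets:
    - [3,[0,0,0],0]
    - [3,[0,0,0],0]
    - [3,[0,0,0],0]
    - [3,[0,0,0],0]
    - [3,[0,0,0],0]
    - [3,[0,0,0],0]

```text
time_s: 7.9
ee_pos: [0.5318, -0.1775, 0.1567]
eef_rot: [-1.571, -0.0, 0.898]
force: [-0.2, -0.6, 2.8]
grip_width: 0.042
```

Run:
```python
from h import *
o=ctrl.get_obs(); print(o['ee_pos'],o['eef_rot'],o['force'],o['moment'],o['grip_width'])
```

```text
[ 0.5317699  -0.17747385  0.15670758] [-1.57117400e+00 -5.33456390e-05  8.98027761e-01] [-0.22316845 -0.58170096  2.77954654] [-0.01483838  0.00674035  0.02865049] 0.04202911800965456
```

Gripped at 42 mm with almost no side force. I'll try anticlockwise first, gently.

jog_arm:
  targets:
    - [3,[0,0,0],-0.08]
    - [3,[0,0,0],-0.16]
    - [3,[0,0,0],-0.24]
    - [3,[0,0,0],-0.32]
    - [3,[0,0,0],-0.4]
    - [3,[0,0,0],-0.4]

```text
time_s: 8.5
ee_pos: [0.5319, -0.1774, 0.1567]
eef_rot: [-1.571, 0.0, 1.299]
force: [0.9, -0.3, 3.4]
grip_width: 0.0413
```

Run:
```python
from h import *
o=ctrl.get_obs(); print(o['ee_pos'],o['eef_rot'],o['force'],o['moment'],o['grip_width'],o['tau'][5])
```

```text
[ 0.53186829 -0.17743247  0.15669729] [-1.57135237e+00  2.63247881e-05  1.29937022e+00] [ 0.88726585 -0.3086305   3.37539066] [ 0.05608852 -0.09309548  0.02237443] 0.04130832850921396 -1.4720051363110542
```

Run:
```python
from h import *
w=cap('wrist'); o=ctrl.get_obs(); print(o['moment'],o['tau'].round(2))
import pickle
v=pickle.load(open('w4.pkl','rb'))
# cap top ROI by projecting: use depth to select top, show both side by side
A=cv2.resize(v['img'][170:250,270:370],(400,320),interpolation=3)
B=cv2.resize(w['img'][180:380,220:420],(400,400),interpolation=3)
im=np.zeros((400,800,3),np.uint8); im[:320,:400]=A; im[:,400:]=B; cv2.imwrite('pics/w5.png',im[:,:,::-1])
```

```text
[ 0.00179275 -0.15345195  0.04846767] [-2.000e-02 -5.410e+01 -3.184e+01 -0.000e+00  8.000e-02 -6.900e-01]
```

View pics/w5.png

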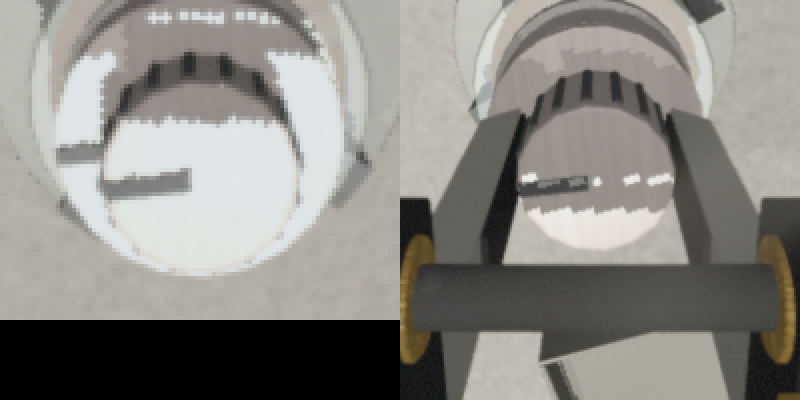

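The dark line keeps its angle in the wrist view, from (518,190) to (587,183) on the right of the picture. So the cap turned with the gripper by 23°, past the 5–18° range of the wrong-way stop, and the anticlockwise direction is right. I'll go on to about 55°.

jog_arm:
  targets:
    - [3,[0,0,0],-0.1]
    - [3,[0,0,0],-0.2]
    - [3,[0,0,0],-0.3]
    - [3,[0,0,0],-0.4]
    - [3,[0,0,0],-0.5]
    - [3,[0,0,0],-0.56]
    - [3,[0,0,0],-0.56]
    - [3,[0,0,0],-0.56]

```text
time_s: 9.35
ee_pos: [0.5319, -0.1775, 0.1567]
eef_rot: [-1.571, 0.0, 1.855]
force: [-0.9, 0.8, 4.9]
grip_width: 0.0418
```

jog_arm:
  targets:
    - [3,[0,-0.3,0],0]
    - [3,[0,-0.6,0],0]
    - [3,[0,-0.6,0],0]

```text
time_s: 9.65
ee_pos: [0.5317, -0.1774, 0.1626]
eef_rot: [-1.571, -0.0, 1.857]
force: [-0.1, -0.0, -1.8]
grip_width: 0.0418
```

It came up 6 mm and the tool feels only the cap's weight, about 1.8 N. I'll lift it.

jog_arm:
  targets:
    - [3,[0,-1,0],0]
    - [3,[0,-2.5,0],0]
    - [3,[0,-4,0],0]
    - [3,[0,-5.5,0],0]
    - [3,[0,-7,0],0]
    - [3,[0,-8.5,0],0]
    - [3,[0,-9.4,0],0]
    - [3,[0,-9.4,0],0]
    - [3,[0,-9.4,0],0]
    - [3,[0,-9.4,0],0]

```text
time_s: 10.65
ee_pos: [0.5315, -0.1773, 0.2557]
eef_rot: [-1.57, -0.001, 1.858]
force: [0.6, -0.0, -2.2]
grip_width: 0.0414
```

Run:
```python
from h import *
import pickle
b=cap('scene'); o=ctrl.get_obs(); print(o['time_s'],o['ee_pos'],o['force'],o['grip_width'],abs(o['joint_vel']).max())
save(b,'s2',(200,60,460,280),3)
x0,y0,x1,y1=380,180,428,215
```

```text
10.7 [ 0.53148147 -0.17732408  0.25567061] [ 0.0831611   0.27173514 -2.5897111 ] 0.04169750843689789 0.003574044704897347
```

View pics/s2.png

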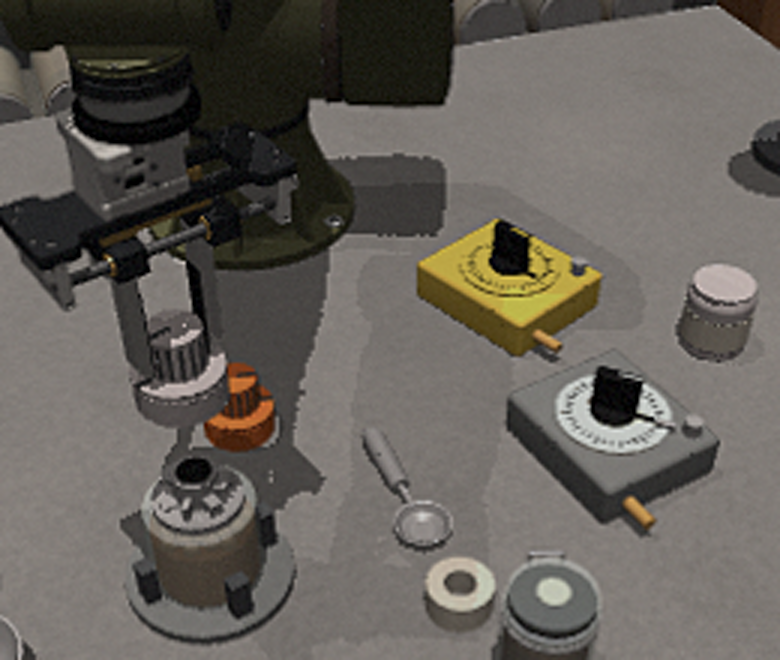

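The cap hangs upright at (182,370), clear above the bare neck at (193,470). The pointer at (670,425) points at the clip, and nothing else has moved. Handing in.

```bash
python3 -c "
from station import ctrl; print(ctrl.hand_in())"
```

```text
the job is handed in; nothing more can be done
None
```

The knob is set at the rider clip and the cap is off the jar. I handed the job in at 10.7 s with the gripper holding the cap about 10 cm above its seat; no verdict was reported.

- **Knob:** I turned it 1.29 rad anticlockwise. The wrist picture taken after release shows the pointer in line with the clip, about 0.7 mm off sideways. The measured gap between the tips was 4.5 mm, against about 3 mm from the given sizes and a limit of 5.5 mm. I put that down to pixel picking, because the excess is nearly all radial. I did not measure it again at close range; the final scene picture still shows the pointer at the clip.
- **Cap:** It has a right-hand thread. The first try, anticlockwise, turned freely past 23° and I never had to try the other way. I turned it to about 55° and lifted it straight off.
- **Last checks:**
  - The cap is upright, still and clear of the neck.
  - The tool is over the jar axis to within 1 mm and carries about 2 N, close to the cap's weight.
  - The finger opening is 41.7 mm, matching the 42 mm grip.
  - No bystander in the last picture's crop looks moved. The tray, bowl and clip_jar_b were outside or at its edge.
- **Disagreement:** The last joint's torque read up to 1.5 N m during the first part of the cap turn, while the wrist moment stayed near zero. The dark line on the cap showed that it was turning with the fingers and not slipping.

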